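Pop a block out of the ejector fixture and trap it on the slide

TASK

Press the ejector key beside the slide all the way down with one fingertip, so that the spring pops the black frame block out of its nest, and trap the block on the slide with the other finger, with the whole block past the stop tooth, before it is pushed off the open end. Only press and block: do not pinch, lift or carry anything, and leave the loose things round about alone. Finish while holding: the key still fully down under one finger and the block still at rest on the slide against the other.

Things in the scene. Friction and masses are not known exactly. Their poses are not given: they have to be found in the camera images.
- fixture: Ejector fixture fixed to the bench: dark steel plate 255 x 205 x 12 mm with, in one line along y = 0, an aluminium slide (x = -35 to +45 mm), a nest (+50 to +80) between cheeks 48 mm high, and a grey spring housing (+96 to +198) 64 mm high. Origin at bench height under the slide's middle, z up. The block is ejected along -x; the key is on the +y side.
- key_top (a point): Centre of the top of the ejector key, a ribbed grey rectangular pad 44 mm (along the slide) x 30 mm, in a low collar (32 mm high), at fixture x = 0, y = +58 mm. Its top is 49 mm above the bench when up, 37 mm when fully down: then 7 mm above the slide floor and 2 mm above the slide's side walls, so a second finger at the same height hangs clear over the slide.
- key (a joint): Travel of the key, m: 0 up, 0.012 fully down on its stop. The stop tooth sinks with it and frees the block at about 0.007 to 0.008. A spring lifts it again when let go. It takes about 2 N at first and up to about 7 N near the end.
- catch_spot (a point): Point on the slide floor straight beside the key's middle (fixture x = 0, y = 0, 30 mm above the bench). The floor is level, 40 mm wide between side walls 5 mm high. A 22 mm wide finger hanging over this point stops the block with its centre about 26 mm to the +x side.
- slide_end (a point): Middle of the open end edge of the slide floor (fixture x = -35 mm, y = 0, 30 mm above the bench). Block centre above x = -25 mm counts as still on the slide.
- tooth (a point): Middle of the stop tooth's place at floor height (fixture x = +48 mm, y = 0, 30 mm above the bench): a steel bar 4 mm thick, 32 mm wide across the slide, 8 mm above the floor while the key is up, in front of the block. The block is wholly past it when its centre is below fixture x = +31 mm.
- nest (a point): Middle of the nest floor, where the block starts (fixture x = +65 mm, y = 0, 30 mm above the bench). Behind the block a steel spring pusher (2.4 N, stroke 112 mm) presses towards -x. With the tooth down it drives the block out at 0.1 to 0.2 m/s and, if nothing stops it, off the open end in about a second; it keeps pushing at about 2 N on a stopped block.
- block: The black plastic frame block with two flush steel bushes in its top, 30 mm along the slide, 36 mm across, 28 mm high, 40 to 85 g, loose in the nest between pusher and tooth. Origin at the centre of its underside, z up.
- spare_block: Bystander: an identical black block standing loose on the mounting plate, on the side away from the key. Origin at the centre of its underside.
- gauge_pin: Bystander: steel gauge pin 45 mm high with a 22 mm head, standing loose on the mounting plate on the side away from the key. Origin at the centre of its underside.
- screw_cup: Bystander: open grey plastic cup 64 mm wide, 40 mm high, loose on the bench. Origin at the centre of its underside.
- jar: Bystander: jar 60 mm wide, 90 mm high, loose on the bench. Origin at the centre of its underside.
- collar: Bystander: steel ring 76 mm wide, 30 mm high, loose on the bench. Origin at the centre of its underside.
- screwdriver: Bystander: screwdriver lying on the bench, along its own x.
- tray: Bystander: open grey plastic tray 100 x 80 x 40 mm, loose on the bench. Origin at the centre of its underside.
Mind the look-alikes: they are no part of the job. What is shaped like the block but blue or yellow is not meant.

How it is judged (in metres and radians):
On the way:
1. the key is pressed with the block still in its nest (value of joint key above 0.003 m and x of block in the frame of fixture above 0.058 m).
At the end, for the whole second after the job is handed in: The key is held down (at least 9.5 of its 12 mm), and the block is at rest and flat on the slide floor, wholly past the stop tooth and short of the open end (centre between fixture x = -26 and +32 mm), pressed by the spring against a finger (contact over 0.3 N) (value of joint key above 0.0095 m and x of block in the frame of fixture between -0.026 and 0.032 m and z of block in the frame of fixture between 0.026 and 0.035 m and contact force between the fingers and block above 0.3 N and linear speed of block below 0.02 m/s and angle between block's own z axis and vertical below 0.2 rad); the arm keeps its last pose, push and grip.
It fails at once if the block is lifted more than 12 mm off the slide floor (z of block in the frame of fixture above 0.042 m).
It fails at once if the block runs or falls off the slide (x of block in the frame of fixture below -0.035 m or z of block in the frame of fixture below 0.022 m).
It fails at once if a loose bystander is shifted more than 20 mm (distance of any of spare_block, gauge_pin, screw_cup, jar, collar, screwdriver, tray from where it was at the start of the episode above 0.02 m).
It also fails if it takes over 32 s, if anything falls off the work surface, if the arm or the gripper's body presses on something with over 40 N, if the wrist force passes 120 N, or if a joint passes its speed limit or range.

ROBOT

A 6-joint arm with a two-finger parallel gripper is mounted at the origin on the work surface. World frame = base frame: x ahead of the robot, y to its left, z up, the work surface at z = 0. Lengths are in mm, angles in rad, forces in N, time in s.
With the tool pointing down it reaches from about 300 to 775 mm from the base axis. Payload 14.6 kg.
Tool frame: the origin (TCP) lies between the finger pads; the fingertips stand 25 mm ahead of it and the grasp point (between the pads) lies 6 mm ahead of it; z points along the fingers, y is the line along which they close (so a half turn about z gives the same grasp; the last joint's range is limited). The gripper opens to 94 mm and grips with 3 to 60 N. Pads are 16 mm wide; open, the fingers measure 119 mm over their backs; the gripper's body (75 mm by 177 mm) begins 78 mm behind the grasp point.
Start: joints at [1.13, 0.3, 1.521, -0, 1.321, -0.067], TCP at [200.832, 512.012, 230.446] pointing down, gripper open.
Joint ranges: [-3.03, 3.03], [-0.79, 2.21], [0.23, 2.52], [-1.04, 4.18], [0, 3.07], [-2.55, 2.55]. Speed limits (rad/s): [2.22, 2.22, 2.57, 3.14, 3.14, 3.14].

INTERFACE

Orientations are given as [roll, pitch, yaw] about the fixed x, y, z axes, in that order (R = Rz(yaw) Ry(pitch) Rx(roll)).
In Python, from cell import manip gives the robot as it stands. The module is installed in compiled form; this text tells all that it offers.
- The arm moves only by the tool step_arm, never from a script. Its argument "series" is one flat list of numbers, 5 for each row, row after row: the shift along the world's x, y, z in mm, then the turn about the world's z in rad, then the closure, from 0 (fully open) to 1 (shut). In form: [dx, dy, dz, spin, jaw, dx, dy, dz, spin, jaw, ...]. A call has 1 to 20 rows; each row shifts and turns the commanded pose from where the row before left it; what a row does not reach is not made up. A row lasts 1/8 s, in which the tool goes at most 62.5 mm and 10.7 degrees, less where a joint would pass 70% of its speed; a pose out of reach is approached as far as the arm can. A call is refused whole if a number of a shift passes 62.5 or a number of a turn 0.188, either way. A call with a gripper value outside its range is refused whole. The fingers move at their own pace and stop on an object; "squeeze" is the grip in N (left out, the last holds). Time passes only in rows, so rows that do not move let the fingers close. It gives the time, the measured TCP pose, the force, the opening and the grip force at its end, in the units of the state.
- manip.read_state(): the state, without advancing time (a new reading comes with each control period).
- manip.camera(name): name is "scene" or "top"; returns (picture, depth): 400x640x3 uint8, blue, green, red; 400x640 float32, mm along the optical axis (not along the pixel's ray), 0 where there is no reading.
- manip.camera_info(name): a dict with "fovy" (degrees; the focal length in pixels is half the picture's height over the tangent of half this angle, whatever the lens; pixels are square), "cx", "cy" (the principal point, pixels), "k1" (the pictures are not rectified: a ray, as slopes to the right and down, at radius r is drawn at 1 + k1 r^2 times it, then the intrinsics apply), "eye" and "orientation" of the camera in the world. Camera axes: x right, y down, z forward; pixel columns grow to the right and rows downward; lengths in mm; the calibration is good to about 2 mm. A picture is of the moment at which its call begins. camera_info takes no time and is no camera call.
- manip.sign_off(): hands the job in; it is judged then, once.
The state is a dict: "clock": time; "joints": joint angles; "qd": joint speeds; "effort": joint torques, N m; "eef_pos": TCP position; "eef_rot": TCP orientation; "wrist_force": force on the tool from outside, world axes, zero at the start; "moment": the same for the moment, N m; "finger_gap": finger opening in mm; "finger_force": force on a finger pad.
Only numpy, scipy, OpenCV 4.12 (cv2) and the standard library are available. Lean on these libraries where they do the work, as an engineer would, in place of code of your own. Each camera call takes 0.05 s, during which the arm holds its last target. There are 200 camera calls.

## Working session

There is one attempt and no reset: what is moved stays moved. The work goes in short steps, Python scripts to look and compute and a tool call to move; the robot and the scene stay as the last step left them, time stands still between calls to the robot, and variables do not carry over. Pictures are saved under pics/ and viewed, at most 10 in all, crops included, and the job is handed in when it is done.

Besides the shell and the picture viewer there is one more tool, called after "Call:" as name(argument=value, ...), one argument or row to a line, values as JSON. step_arm: Moves the arm, as the interface text tells. Its arguments: {"type":"object","properties":{"series":{"type":"array"},"squeeze":{"type":"number"}},"required":["series"]}

```bash
mkdir -p pics; cat > h.py <<'E'
import numpy as np,cv2
from cell import manip
from scipy.spatial.transform import Rotation as R
def cam(n):
    im,d=manip.camera(n); return im,d,manip.camera_info(n)
def K(i):
    f=200/np.tan(np.radians(i["fovy"])/2); return f
def rot(i):
    o=np.array(i["orientation"],float)
    return o if o.shape==(3,3) else R.from_euler('xyz',o).as_matrix()
def ray(i,u,v):
    f=K(i); x,y=(u-i["cx"])/f,(v-i["cy"])/f
    a,b=x,y
    for _ in range(20):
        s=1+i["k1"]*(a*a+b*b); a,b=x/s,y/s
    return np.array([a,b,1.])
def plane(i,u,v,z):
    r=rot(i)@ray(i,u,v); e=np.array(i["eye"],float); return e+r*(z-e[2])/r[2]
def dep(i,u,v,d): return np.array(i["eye"])+rot(i)@ray(i,u,v)*d
E
python3 - <<'E'
from h import *
for n in("scene","top"):
    im,d,i=cam(n); print(i); cv2.imwrite(f"pics/{n}0.png",im); np.savez(f"{n}0",im=im,d=d)
print(manip.read_state())
E
```

```text
{'fovy': 42.71712800129271, 'cx': 322.90192952419613, 'cy': 199.24618309837746, 'k1': -0.017393323935367692, 'eye': array([1683.57102448,  394.4900586 ,  967.99059715]), 'orientation': array([-2.20701126, -0.02162655,  1.90674982])}
{'fovy': 51.80171655229764, 'cx': 319.7852056094418, 'cy': 201.22349933864467, 'k1': 0.03247704696946491, 'eye': array([ 402.84632792,   -9.78526264, 1355.4634911 ]), 'orientation': array([-3.06722692,  0.01105304, -1.55997034])}
{'clock': 0.1, 'joints': array([ 1.13039192e+00,  3.00449428e-01,  1.52149927e+00, -1.08224536e-05,
        1.32068700e+00, -6.66140656e-02]), 'qd': array([ 0.00057231, -0.00143792, -0.00067152, -0.00074965, -0.00113216,
       -0.0002277 ]), 'effort': array([ 1.21415537e-04, -5.32639289e+01, -3.53286374e+01,  7.09256739e-02,
        2.34449934e-02, -3.78789139e-05]), 'eef_pos': array([200.75795172, 511.8372016 , 229.93280694]), 'eef_rot': array([-3.14055122e+00, -5.89705371e-05,  2.76780497e+00]), 'wrist_force': array([-0.43287149,  0.03208934,  0.53126153]), 'moment': array([-0.00766448,  0.07945834,  0.06090752]), 'finger_force': 0.0, 'finger_gap': 93.53479565410808}
```

View pics/top0.png

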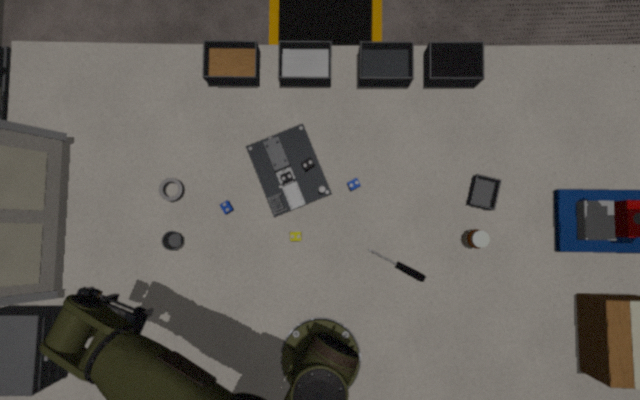

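View pics/scene0.png

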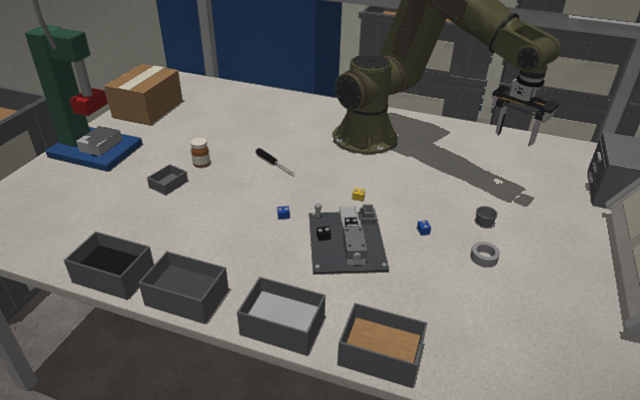

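```bash
python3 - <<'E'
from h import *
t=np.load("top0.npz");s=np.load("scene0.npz")
a=cv2.resize(t["im"][115:225,235:345],(560,560),interpolation=cv2.INTER_CUBIC)
cv2.imwrite("pics/c1.png",a)
i=manip.camera_info("top"); im=t["im"]; d=t["d"]
h=cv2.cvtColor(im,cv2.COLOR_BGR2GRAY)
m=((h<95)*255).astype(np.uint8); w=np.zeros_like(m); w[115:225,240:335]=m[115:225,240:335]
w=cv2.morphologyEx(w,cv2.MORPH_CLOSE,np.ones((9,9)))
c=max(cv2.findContours(w,0,2)[0],key=cv2.contourArea); r=cv2.minAreaRect(c); print(r)
P=np.array([plane(i,u,v,12)[:2] for u,v in cv2.boxPoints(r)]);print(P.round(1),np.linalg.norm(P-np.roll(P,1,0),axis=1))
# height map from depth
H=np.zeros((110,110))
for v in range(115,225):
  for u in range(235,345): H[v-115,u-235]=dep(i,u,v,d[v,u])[2]
hm=cv2.applyColorMap(cv2.resize(np.clip(H*3.5,0,255).astype(np.uint8),(560,560),interpolation=cv2.INTER_NEAREST),2)
np.save("H",H)
cv2.imwrite("pics/c1.png",cv2.hconcat([cv2.resize(a,(400,400)),cv2.resize(hm,(400,400))]))
E
```

```text
((288.1718444824219, 169.96144104003906), (77.24415588378906, 62.536495208740234), 67.89054870605469)
[[683.5 256.4]
 [764.2  66. ]
 [527.  -32.5]
 [448.  155.9]] [256.10118822 206.88485129 256.90634179 204.29499249]
```

View pics/c1.png

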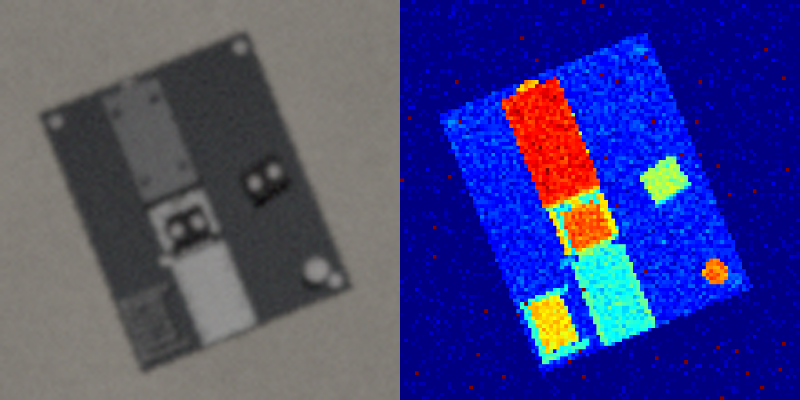

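```bash
cat > loc.py <<'E'
from h import *
yaw=0.398
ex=np.array([np.cos(yaw),np.sin(yaw)]);ey=np.array([-ex[1],ex[0]])
E
python3 - <<'E'
from loc import *
i=manip.camera_info("top"); H=np.load("H.npy"); im=np.load("top0.npz")["im"]
def comp(lo,hi,z,off,name,size):
    m=((H>lo)&(H<hi)).astype(np.uint8)
    m=cv2.morphologyEx(m,cv2.MORPH_OPEN,np.ones((3,3)))
    n,L,st,ce=cv2.connectedComponentsWithStats(m)
    for k in range(1,n):
        if st[k,4]<25: continue
        c=max(cv2.findContours((L==k).astype(np.uint8),0,1)[0],key=cv2.contourArea)
        r=cv2.minAreaRect(c); u,v=r[0][0]+235,r[0][1]+115
        p=plane(i,u,v,z)[:2]
        o=p-off[0]*ex-off[1]*ey
        b=np.array([plane(i,*(q+[235,115]),z)[:2] for q in cv2.boxPoints(r)]);e=b[1]-b[0]; f=b[2]-b[1]
        print(name,(round(u,1),round(v,1)),st[k,4],"p",p.round(1),"origin",o.round(1),"size",np.linalg.norm(e).round(),np.linalg.norm(f).round(),"ang",np.degrees(np.arctan2(e[1],e[0])).round(1)%90)
comp(61,75,64,(147,0),"housing",0)
comp(42,53,49,(0,58),"key",0)
comp(54,62,58,(65,0),"block",0)
comp(25,39,35,(5,0),"slide",0)
E
```

```text
housing (275.5, 142.5) 46 p [684.7 148.3] origin [549.2  91.4] size 22.0 23.0 ang 0.5
key (276.5, 203.1) 121 p [492.5 143.4] origin [515.  90.] size 29.0 44.0 ang 23.900000000000006
block (288.0, 178.0) 32 p [572.3 107.3] origin [512.3  82.1] size 19.0 19.0 ang 0.5999999999999943
slide (292.9, 195.1) 290 p [519.9  92.5] origin [515.3  90.6] size 50.0 82.0 ang 22.5
```

Call:
step_arm(
  series=[25, -33, -4, 0.064, 0.5, 25, -33, -4, 0.064, 0.5, 25, -33, -4, 0.064, 0.5, 25, -33, -4, 0.064, 0.5, 25, -33, -4, 0.064, 0.5, 25, -33, -4, 0.064, 0.5, 25, -33, -4, 0.064, 0.5, 25, -33, -4, 0.064, 0.5, 25, -33, -4, 0.064, 0.5, 25, -33, -4, 0.064, 0.5, 25, -33, -4, 0.064, 0.5, 25, -33, -4, 0.064, 0.5, 0, 0, 0, 0, 0.5, 0, 0, 0, 0, 0.5],
  squeeze=20,
)

```text
clock: 1.85
eef_pos: [500.4, 116.3, 182.2]
eef_rot: [3.141, -0.001, -2.748]
wrist_force: [-1.6, 0.1, 0.2]
finger_gap: 47.2
finger_force: 0.0
```

Call:
step_arm(
  series=[-1, -1.5, -20, 0, 0.51, 0, 0, -25, 0, 0.51, 0, 0, -25, 0, 0.51, 0, 0, -15, 0, 0.51, 0, 0, 0, 0, 0.51],
)

```text
clock: 2.48
eef_pos: [499.3, 115.0, 97.0]
eef_rot: [3.141, -0.001, -2.747]
wrist_force: [0.1, -0.5, 0.7]
finger_gap: 45.8
finger_force: 0.0
```

```bash
python3 - <<'E'
from loc import *
im,d,i=cam("scene"); np.savez("scene1",im=im,d=d)
cv2.imwrite("pics/s1.png",cv2.resize(im[150:280,290:410],(600,600*130//120))[:600])
im,d,j=cam("top"); cv2.imwrite("pics/t1.png",cv2.resize(im[115:225,235:345],(560,560)))
# project predicted key-top & catch spots into scene crop
def proj(i,p):
    q=rot(i).T@(np.array(p)-i["eye"]); a=q[:2]/q[2]; a=a*(1+i["k1"]*(a@a)); f=K(i); return a*f+[i["cx"],i["cy"]]
s=manip.read_state();print(s["eef_pos"],s["wrist_force"])
o=np.array([515,90.2])
for n,(x,y,z) in dict(key=(0,58,49),k1=(22,43,49),k2=(22,73,49),k3=(-22,73,49),k4=(-22,43,49),h1=(198,-24,64),catch=(0,0,30),block=(65,0,58),tipk=(-5,58,74),tips=(-5,-1,74)).items():
    print(n,((proj(i,[*(o+x*ex+y*ey),z])-[290,150])*5).round())
E
```

```text
[500.09811132 114.85776644  98.24844539] [ 0.2811008   1.28977247 -0.50675309]
key [393. 287.]
k1 [373. 311.]
k2 [424. 310.]
k3 [413. 265.]
k4 [364. 266.]
h1 [291. 496.]
catch [295. 315.]
block [309. 346.]
tipk [395. 249.]
tips [296. 251.]
```

View pics/s1.png

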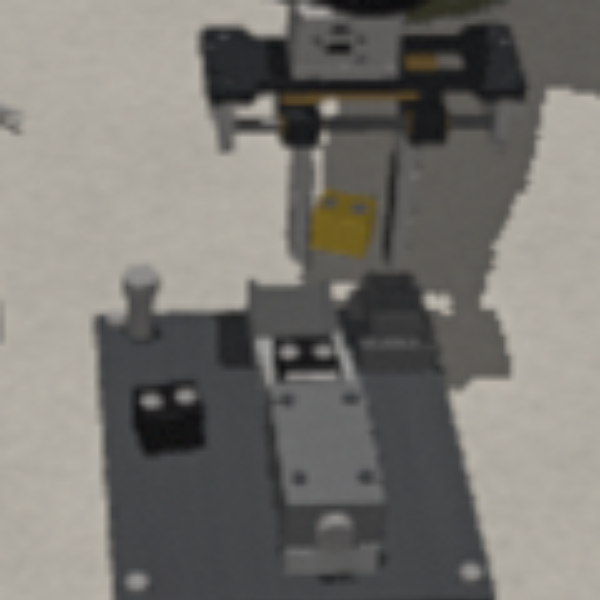

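The crop shows the black block in the nest (crop 307,352), the key (390,300) and the two fingertips over the slide and the key (300,270 and 395,265). These match my projections to about 1 px. The spare block (165,415) stays on the side away from the key, and the yellow block (340,225) is on the bench. I'll press now.

Call:
step_arm(
  series=[0, 0, -10, 0, 0.51, 0, 0, -10, 0, 0.51, 0, 0, -3, 0, 0.51, 0, 0, -3, 0, 0.51, 0, 0, -2, 0, 0.51, 0, 0, 0, 0, 0.51],
)

```text
clock: 3.32
eef_pos: [499.9, 114.5, 69.5]
eef_rot: [-3.142, 0.0, -2.747]
wrist_force: [-1.3, -0.7, 0.4]
finger_gap: 45.8
finger_force: 0.8
```

```bash
python3 - <<'E'
from h import *
s=manip.read_state();print(s["eef_pos"],s["wrist_force"],s["moment"],s["finger_gap"])
E
```

```text
[499.85405536 114.52003873  69.47733822] [-1.30912831 -0.68060022  0.43101217] [0.07118126 0.3049692  0.06176427] 45.83230853258588
```

Call:
step_arm(
  series=[0, 0, -2, 0, 0.51, 0, 0, -2, 0, 0.51, 0, 0, 0, 0, 0.51, 0, 0, 0, 0, 0.51],
)

```text
clock: 3.82
eef_pos: [499.9, 114.5, 65.5]
eef_rot: [-3.142, 0.0, -2.748]
wrist_force: [-0.9, 0.5, 3.1]
finger_gap: 46.1
finger_force: 2.5
```

```bash
python3 - <<'E'
from h import *
s=manip.read_state();print(s["eef_pos"],s["wrist_force"],s["moment"],s["finger_gap"])
im,d,i=cam("scene")
cv2.imwrite("pics/s2.png",cv2.resize(im[160:260,300:410],(660,600),interpolation=cv2.INTER_CUBIC))
E
```

```text
[499.89755945 114.49921596  65.49673518] [-0.88361736  0.45701852  3.07723914] [ 0.05339721  0.25191267 -0.05106756] 46.08013369986652
```

View pics/s2.png

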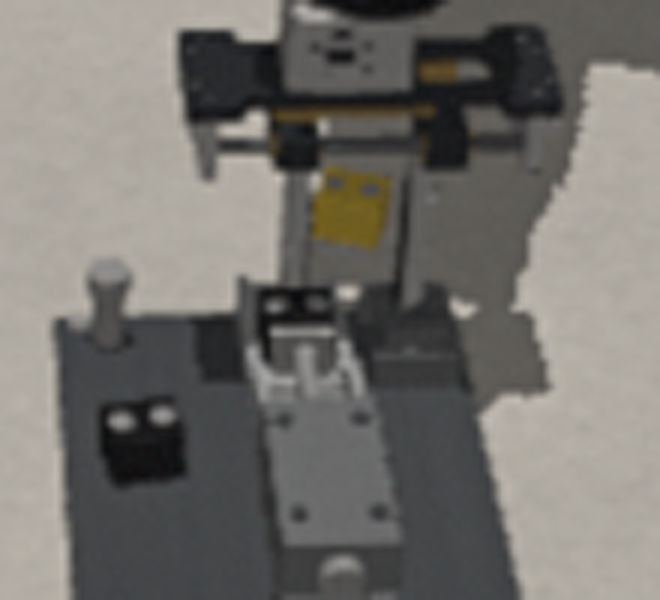

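The block (295,305 in the crop) has popped out and is stopped against the slide finger, with the pusher behind it. I'll press the rest of the way.

Call:
step_arm(
  series=[0, 0, -1, 0, 0.51, 0, 0, -1, 0, 0.51, 0, 0, -1, 0, 0.51, 0, 0, -1, 0, 0.51, 0, 0, 0, 0, 0.51, 0, 0, 0, 0, 0.51],
)

```text
clock: 4.62
eef_pos: [500.0, 114.5, 62.1]
eef_rot: [-3.142, 0.001, -2.747]
wrist_force: [-4.3, -2.3, 11.5]
finger_gap: 45.8
finger_force: 7.1
```

```bash
python3 - <<'E'
from loc import *
im,d,i=cam("scene"); s=manip.read_state();print(s["eef_pos"],s["wrist_force"])
cv2.imwrite("pics/s3.png",cv2.resize(im[160:260,300:410],(660,600),interpolation=cv2.INTER_CUBIC))
for uv in((348,210),(349,211),(350,210)):
    p=dep(i,*uv,d[uv[1],uv[0]]); q=p[:2]-[515,90.2]; print(p.round(),"fixture",(q@ex).round(),(q@ey).round())
E
```

```text
[500.00856999 114.53528644  62.045585  ] [-3.19706597 -0.83423045 11.80701947]
[533.  91.  54.] fixture 17.0 -6.0
[538.  96.  56.] fixture 24.0 -4.0
[534.  98.  57.] fixture 20.0 -0.0
```

View pics/s3.png

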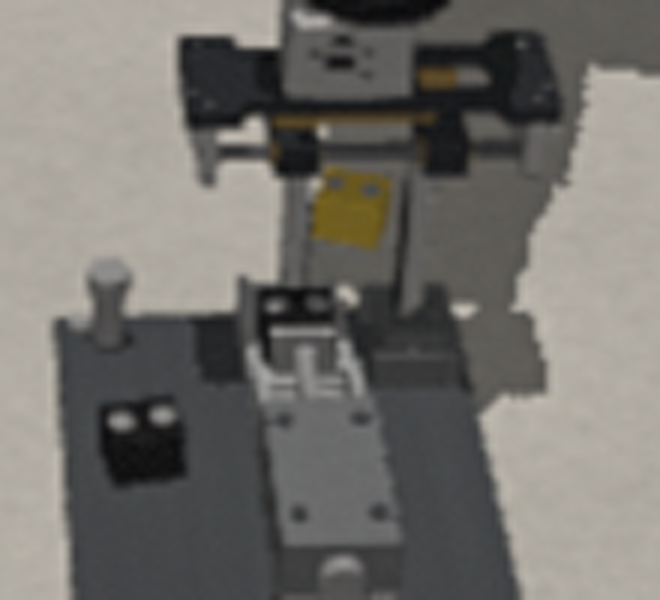

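The block sits still against the finger (295,305) with its centre at about fixture x = 20 mm. The key is on its stop: the tips are at 37 mm and the push is about 12 N. Handing in.

```bash
python3 -c "
from cell import manip
print(manip.sign_off())"
```

```text
the job is handed in; nothing more can be done
None
```

The job is handed in, with no verdict returned: the key was held on its stop under one finger (about 12 N), and the block was at rest against the other, centred near fixture x = +20 mm, past the tooth and short of the open end.

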